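# Hang the egg-cup carrier on the rail and slide it over the drip saucer

## Robot

A 7-joint arm with a two-finger parallel gripper is mounted at the origin on the work surface. World frame = base frame: x ahead of the robot, y to its left, z up, the work surface at z = 0. Lengths are in m, angles in rad, forces in N, time in s.
With the tool pointing down it reaches from about 0.4 to 0.85 m from the base axis. Payload 6.9 kg.
Tool frame: the origin (TCP) lies midway between the tips of the shut fingers; the grasp point (between the pads) lies behind it (ctrl.pinch_z is the z of the grasp point in the tool frame, in m); z points along the fingers, y is the line along which they close (so a half turn about z gives the same grasp; the last joint's range is limited). The gripper opens to 85 mm and grips with 20 to 120 N. Pads are 22 mm wide; open, the fingers measure 114 mm over their backs; the gripper's body (76 mm by 85 mm) begins 54 mm behind the grasp point. The pads swing forward as they close: fully open they stand 13 mm farther back than shut.
Start: joints at [-1.121, 0.507, -0.238, 1.5, 0.126, 1.149, -0.155], TCP at [0.211, 0.588, 0.231] pointing down, gripper open.
Joint ranges: [-3.08, 3.08], [-0.24, 2.05], [-1.43, 1.35], [0, 2.5], [-1.52, 4.66], [0.17, 1.96], [-2.89, 2.89]. Speed limits (rad/s): [2.39, 2.39, 3.14, 3.14, 3.14, 3.14, 3.14].

## Interface

Orientations are given as a unit quaternion [w, x, y, z].
In Python, from station import ctrl, get_state, vision, ticket, models gives the robot as it stands. Calls block until the motion is done:
- ctrl.movep(position, orientation): joint-space move of the TCP to a pose.
- ctrl.movel(position, frame=None, max_speed=0.15): straight line of the TCP; frame=None keeps the orientation; max_speed is the mean speed in m/s.
- ctrl.set_joints(angles): joint-space move.
- ctrl.ungrasp() and ctrl.close_gripper(force=None): open the fingers fully, or close them until they stop; force is the grip in N (None keeps the last).
- ctrl.pause(seconds).
- ctrl.ik(position, orientation): joint angles nearest the present ones, or None.
- get_state(): the state.
- vision.grab_frame(name): name is "scene" or "top"; returns (picture, depth): 480x640x3 uint8, blue, green, red; 480x640 float32, m along the optical axis (not along the pixel's ray), 0 where there is no reading.
- vision.camera_info(name): a dict with "mtx" (3x3 intrinsics, pixels), "dist_coeffs" ([k1, k2, p1, p2, k3] as OpenCV has them; the pictures are not rectified), "R" (3x3) and "t" (3): a world point X has camera coordinates R X + t. Camera axes: x right, y down, z forward; pixel columns grow to the right and rows downward; lengths in m; the calibration is good to about 2 mm. A picture is of the moment at which its call begins. camera_info takes no time and is no camera call.
A pose or a line that the arm cannot do raises ctrl.Unreachable and nothing moves.
- ticket.close_job(): hands the job in; it is judged then, once.
Trained networks look in the newest picture that a camera, given by its name, has taken for a name from the list of things; names that differ only in an ending like _2 or _b are one class to them, and where a whole thing is asked for, a point or a joint stands for the part that bears it (a point fixed in the world has none). Each returns a list of dicts, best first, with "p" (0 to 1); they miss things now and then, are a little off and sometimes report something else, mostly with a low value. They report only what shows in the picture. A call takes as long as a camera call. They do not tell look-alikes from the thing itself.
- models.recognise(camera, target): "point" ([column, row] in pixels, amid what is visible of it).
- models.masks_of(camera, target): "mask" (480x640 bool, what is visible of it) and "point" ([column, row] in pixels, amid what is visible of it).
The state is a dict: "time": time; "qpos": joint angles; "qd": joint speeds; "tau": joint torques, N m; "tcp_pos": TCP position; "eef_rot": TCP orientation; "contact_force": force on the tool from outside, world axes, zero at the start; "wrist_torque": the same for the moment, N m; "width": finger opening in m; "gripper_force": force on a finger pad.
Only numpy, scipy, OpenCV 4.12 (cv2) and the standard library are available. Lean on these libraries where they do the work, as an engineer would, in place of code of your own. Each camera call takes 0.05 s, during which the arm holds its last target. There are 200 camera calls.

## Task

First slide the empty hanger that is in the way along the rail until it is up against the end panel, and leave it hanging there. Then hang the wire carrier, with the washed egg cup standing in it, on the open part of the rail where no ledge is overhead, its wooden grip towards you, and slide it along under the ledge until it hangs centred above the drip saucer. Let go, leaving it hanging straight and still with the egg cup upright in it, and leave the orange cup, the tumbler, the fork and the saucer where they stand.

Things in the scene. Friction and masses are not known exactly. Their poses are not given: they have to be found in the camera images.
- rack: Fixed kitchen rack. Origin on the table under the rail's middle; x away from the robot, y along the rail, z up. Steel rail 12 mm thick along y from -205 to +185 mm, axis at x = 0, 185 mm high, on a 12 mm round post at y = -200 and a wooden end panel at y = 184 to 200, x = -10 to 80. Open from above at y = -200 to -30; a ledge (see ledge_edge) covers the rest.
- rail_open (a point): Point on the rail's axis in the middle of the open part (rack frame 0, -110, 185 mm); its axes are those of the rack.
- ledge_edge (a point): Front right corner of the ledge (rack frame -5, -30, 223 mm). Wooden ledge over the rail's left part: y = -30 to 200, x = -5 to 75, underside 215, top 231 mm high: too low over the rail to hook anything on there. A 10 mm leg at x = 67, y = -20. A jar, a box and a tin, fixed, up to 70 mm tall, stand on the ledge, all beyond x = 20.
- saucer: White saucer, 110 mm across, 14 mm tall, loose on the table right under the covered part of the rail: it is the mark. Origin: centre of its underside.
- carrier: Steel carrier, about 240 g, loose, upright. Origin: centre of its underside; z up; the wooden grip is on its -x side. Wire basket 71 x 67 mm, 36 mm tall, floor 4 mm thick. A strap 24 mm wide (y), 5 mm thick, rises at x = -39 to -34, then runs level over the basket to x = +10 (underside 106, top 111 mm high), ending in a hook (see carrier_hook). Hung, its underside is 85 mm above the table.
- carrier_hook (a point): Centre of the hook's pocket, where the rail's axis lies when hung (carrier frame -4, 0, 100 mm). Pocket 20 mm wide in x, between the hook's tip (x = 6 to 10, reaching down to 88 mm) and a stop 7 mm deep (x = -18 to -14). The rail enters from +x, below the tip and above the egg cup's rim (53 mm high), then the carrier is lowered.
- carrier_fin (a point): Middle of the wooden grip, an upright block on the strap's -x side: 11 mm thick (y), 38 mm long (x = -77 to -39), 69 to 111 mm high. This point: carrier frame -60, 0, 90 mm.
- hanger: Empty steel hanger, about 200 g, already hanging on the rail, free to slide, in the way between the open part and the saucer. Frame, strap, hook and grip as the carrier's; no basket but a foot plate 84 x 24 x 8 mm (x = -39 to 45, 20 to 28 mm high) with a lip to 50 mm at x = 37 to 45. Only 24 mm wide along the rail; the end panel stops it with its centre at rack y = 172.
- hanger_hook (a point): Centre of the hanger's hook pocket (hanger frame -4, 0, 100 mm), on the rail's axis.
- hanger_fin (a point): Middle of the hanger's wooden grip, 11 mm thick (y), 38 mm long (x), 42 mm tall: hanger frame -60, 0, 90 mm. It stands out in front of the ledge, free from above.
- egg_cup: White ceramic egg cup, 48 mm across, 49 mm tall, about 60 g, standing loose in the basket. Origin: centre of its underside.
- cup: Orange plastic cup, 74 mm across, 95 mm tall, bystander. Origin: centre of its underside.
- tumbler: Glass tumbler, 66 mm across, 100 mm tall, bystander. Origin: centre of its underside.
- fork: Steel fork lying flat, 190 mm long, 24 mm wide, 4 mm thick, along its x axis (tines at +x); bystander. Origin: middle, on the underside.
Mind the look-alikes: they are no part of the job. Several things have the shape of the hanger; the one meant has the colours described above.

How it is judged:
By the outcome, as a careful person would: the job done as asked, in the order asked, and still so for the second after the job is handed in, with the robot touching nothing.
It also fails if it takes over 61 s, if anything falls off the work surface, if the arm or the gripper's body presses on something with over 40 N, if the wrist force passes 120 N, or if a joint passes its speed limit or range.

## Working session

There is one attempt and no reset: what is moved stays moved. The work goes in short steps, each a Python script; the robot and the scene stay as the last script left them, time stands still between calls to the robot, and variables do not carry over. Pictures are saved under pics/ and viewed, at most 10 in all, crops included, and the job is handed in when it is done.

```bash
ls; mkdir -p pics; python3 - <<'E'
from station import ctrl, get_state, vision, ticket, models
import cv2, numpy as np
for c in ("scene","top"):
    p,d=vision.grab_frame(c); cv2.imwrite(f"pics/{c}0.png",p); np.save(f"pics/{c}0.npy",d)
    i=vision.camera_info(c); print(c,-i["R"].T@i["t"],i["R"][2],i["mtx"][0][0],i["dist_coeffs"])
    for n in ("saucer","carrier","carrier_fin","hanger","hanger_fin","egg_cup","rack","cup","tumbler","fork"):
        print(n,[(np.round(r["point"]).tolist(),round(r["p"],2)) for r in models.recognise(c,n)])
s=get_state(); print(s["time"],s["eef_rot"],s["tcp_pos"],ctrl.pinch_z,s["width"])
E
```

```text
pics
scene [0.96601669 0.53701438 0.79925082] [-0.39672865 -0.52092449 -0.75580689] 551.0372567632647 [-0.0811617  0.         0.         0.         0.       ]
saucer [([304.0, 283.0], 0.89)]
carrier [([417.0, 252.0], 0.68), ([320.0, 197.0], 0.66)]
carrier_fin [([417.0, 254.0], 0.9)]
hanger [([183.0, 282.0], 0.96), ([318.0, 198.0], 0.6)]
hanger_fin [([182.0, 280.0], 0.98), ([321.0, 196.0], 0.65), ([321.0, 236.0], 0.26)]
egg_cup [([404.0, 268.0], 0.6)]
rack [([317.0, 235.0], 0.96)]
cup [([295.0, 152.0], 0.71)]
tumbler [([350.0, 196.0], 0.71)]
fork [([483.0, 377.0], 0.58)]
top [0.58172299 0.0794907  1.11313892] [ 0.06381136 -0.01924522 -0.99777639] 540.8926883173392 [-0.06295916  0.          0.          0.          0.        ]
saucer [([304.0, 259.0], 0.71)]
carrier [([257.0, 327.0], 0.59), ([295.0, 224.0], 0.47)]
carrier_fin [([260.0, 326.0], 0.7), ([159.0, 301.0], 0.49)]
hanger [([317.0, 258.0], 0.82), ([260.0, 312.0], 0.64), ([365.0, 157.0], 0.62)]
hanger_fin [([318.0, 258.0], 0.81), ([366.0, 154.0], 0.8)]
egg_cup [([265.0, 316.0], 0.68)]
rack [([300.0, 227.0], 0.89)]
cup [([434.0, 324.0], 0.61), ([264.0, 314.0], 0.47)]
tumbler [([351.0, 325.0], 0.69), ([259.0, 314.0], 0.3), ([435.0, 324.0], 0.18)]
fork [([155.0, 302.0], 0.8)]
1.1 [-1.02250012e-05  1.71570648e-01  9.85171819e-01 -1.72188641e-05] [0.21127592 0.5881875  0.231278  ] -0.0187 0.08572965022920821
```

View pics/scene0.png

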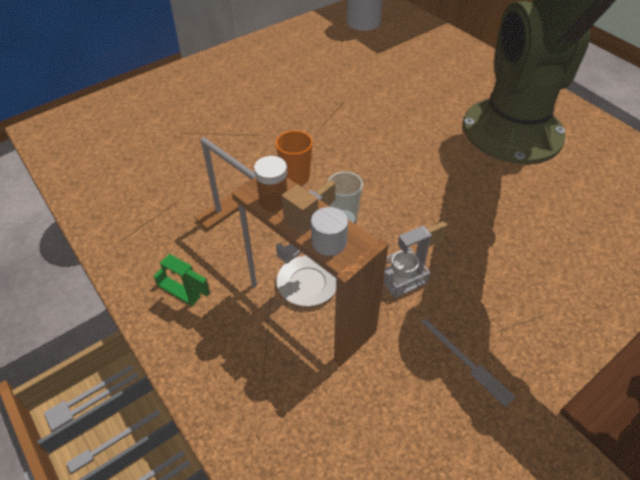

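View pics/top0.png

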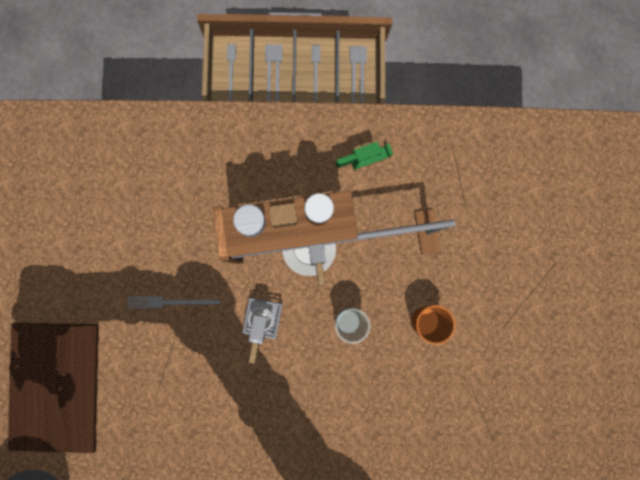

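The candidates for the hanger are the steel hanger with a wooden grip on the rail, top (318,258) / scene (287,252), and the green look-alike standing on the table, top (365,157) / scene (183,282). The one on the rail fits: it is steel and wood and it's hanging. The carrier is at top (258,325), the cup at (435,325), the tumbler at (351,325), the fork at (172,301) and the saucer at (309,253).

```bash
cat > h.py <<'E'
from station import ctrl, get_state, vision, ticket, models
import cv2, numpy as np
def cloud(c,d):
    i=vision.camera_info(c); K=np.array(i["mtx"]); v,u=np.mgrid[0:480,0:640]
    n=cv2.undistortPoints(np.stack([u,v],-1).reshape(-1,1,2).astype(np.float64),K,np.array(i["dist_coeffs"])).reshape(480,640,2)
    P=np.dstack([n*d[...,None],d])
    X=(P-np.array(i["t"]))@np.array(i["R"]); X[d==0]=np.nan
    return X
def rect(p):
    r=cv2.minAreaRect((p*1000).astype(np.float32)); return np.round(r[0],1),np.round(r[1],1),round(r[2],2)
E
python3 - <<'E'
from h import *
d=np.load("pics/top0.npy");X=cloud("top",d);img=cv2.imread("pics/top0.png")
crop=img[190:370,210:390]; cv2.imwrite("pics/crop1.png",cv2.resize(crop,(720,720),interpolation=cv2.INTER_CUBIC)[:600])
def sel(x0,x1,y0,y1,z0,z1):
    m=np.zeros((480,640),bool);m[y0:y1,x0:x1]=1
    with np.errstate(invalid='ignore'): m&=(X[...,2]>z0)&(X[...,2]<z1)
    return X[m]
t=sel(20,120,120,300,-.02,.02);print("table z",np.median(t[:,2]))
def pca(n,p,w=None):
    c=p.mean(0);u,s,v=np.linalg.svd(p[:,:2]-c[:2],full_matrices=False);a=v[0];
    e=(p[:,:2]-c[:2])@v.T
    print(n,len(p),c.round(4),"dir",np.degrees(np.arctan2(a[1],a[0])).round(2),"ext",e.min(0).round(4),e.max(0).round(4),"z",np.percentile(p[:,2],[5,50,95]).round(4))
l=sel(205,365,180,262,.222,.24);pca("ledge",l);print(rect(l[:,:2]))
pca("rail",sel(362,450,215,245,.175,.2))
pca("hanger",sel(300,335,243,290,.185,.205))
pca("hgrip",sel(300,335,264,290,.185,.205))
s=sel(275,345,235,285,.004,.022);print("saucer",cv2.minEnclosingCircle((s[:,:2]*1000).astype(np.float32)))
c=sel(235,290,290,370,.098,.125);pca("carrier top",c);print(rect(c[:,:2]))
pca("grip",sel(240,270,344,370,.098,.125)); 
b=sel(235,290,290,350,.025,.06);pca("basket",b);print(rect(b[:,:2]))
for n,a in (("tumbler",(330,375,305,348)),("cup",(410,460,300,350))):
    p=sel(*a,.085,.12);print(n,cv2.minEnclosingCircle((p[:,:2]*1000).astype(np.float32)))
E
```

```text
table z -0.00012971651417625037
ledge 4840 [0.6623 0.1033 0.2313] dir 98.99 ext [-0.1159 -0.0385] [0.1149 0.0516] z [0.2287 0.2313 0.2339]
(array([669.5, 103.8]), array([ 90.1, 230.6]), 9.3)
rail 614 [ 0.6662 -0.1024  0.1905] dir -80.84 ext [-0.077  -0.0059] [0.0776 0.0063] z [0.1869 0.1906 0.1937]
hanger 438 [0.6119 0.0475 0.1965] dir -171.01 ext [-0.0267 -0.031 ] [0.0424 0.0277] z [0.1902 0.1969 0.1999]
hgrip 141 [0.5874 0.0437 0.1974] dir -169.96 ext [-0.0179 -0.0055] [0.0177 0.0056] z [0.1941 0.1976 0.2002]
saucer ((606.744873046875, 59.293968200683594), 76.48883819580078)
carrier top 495 [0.4739 0.1561 0.1107] dir 170.19 ext [-0.0362 -0.0122] [0.0515 0.012 ] z [0.1076 0.1108 0.1137]
(array([466.4, 157.6]), array([23.9, 87.7]), 79.8)
grip 124 [0.441  0.1618 0.1104] dir 169.16 ext [-0.018  -0.0058] [0.0181 0.0056] z [0.1068 0.1105 0.1136]
basket 553 [0.5032 0.1514 0.0381] dir -112.99 ext [-0.0389 -0.0453] [0.0405 0.0383] z [0.0289 0.0357 0.054 ]
(array([498.4, 152. ]), array([67.2, 74. ]), 80.24)
tumbler ((492.6425476074219, -21.529979705810547), 32.84556198120117)
cup ((495.9318542480469, -178.9793701171875), 37.84095001220703)
```

View pics/crop1.png

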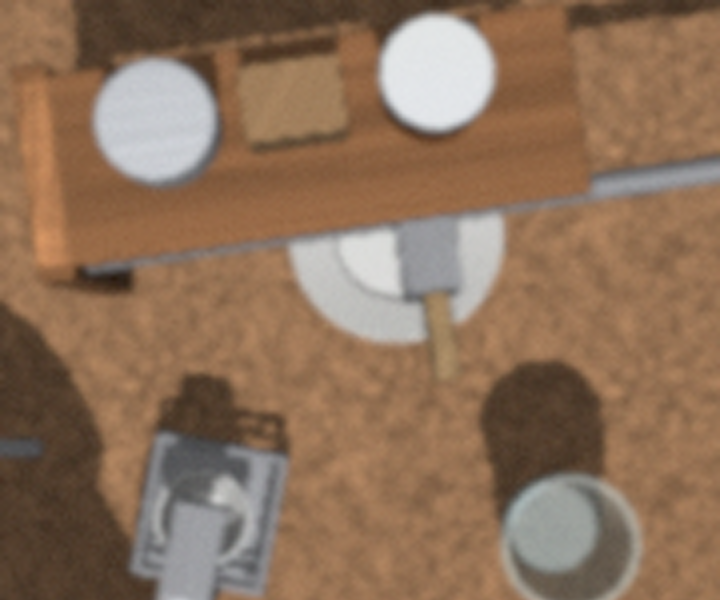

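The crop confirms it: the hanger on the rail is steel with a wooden grip (top 318,258), and the other one is green. The rack frame (yaw about 9.1°) predicts the hanger grip's position to within 1 mm. I'll move the hanger first.

```bash
cat >> h.py <<'E'
PSI=np.radians(9.1); O=np.array([.6475,.0142])
def rk(x,y): # rack xy (m) -> world
    c,s=np.cos(PSI),np.sin(PSI); return O+np.array([c*x-s*y,s*x+c*y])
def inv(p):
    c,s=np.cos(PSI),np.sin(PSI); d=np.asarray(p)[...,:2]-O; return np.stack([c*d[...,0]+s*d[...,1],-s*d[...,0]+c*d[...,1]],-1)
def q(psi): f=(psi+np.pi)/2; return [0,np.cos(f),np.sin(f),0]
def st(n):
    s=get_state(); print(n,"t",round(s["time"],2),"tcp",np.round(s["tcp_pos"],4),"rack",inv(s["tcp_pos"]).round(4),"F",np.round(s["contact_force"],1),"w",round(s["width"],4),"gf",round(s["gripper_force"],1)); return s
def P(xy,z): return [float(xy[0]),float(xy[1]),float(z)]
E
python3 - <<'E'
from h import *
ctrl.movep([.40,.32,.33],q(PSI)); st("wp")
a=rk(-.060,.0386)
ctrl.movep(P(a,.26),q(PSI)); st("above")
ctrl.movel(P(a,.161),max_speed=.12); st("down")
ctrl.close_gripper(40); s=st("grip")
F0=np.array(s["contact_force"]); z=.161; yh=np.array([-np.sin(PSI),np.cos(PSI)])
ctrl.movel(P(rk(-.060,.165),z),max_speed=.1); st("slid")
y=.165
while y<.178:
    y+=.0015; ctrl.movel(P(rk(-.060,y),z),max_speed=.05)
    f=(np.array(get_state()["contact_force"])-F0)[:2]@yh; print(round(y,4),round(f,1))
    if f<-8: break
st("end")
E
```

```text
wp t 2.39 tcp [0.3994 0.3209 0.3298] rack [-0.1965  0.3421] F [-0.5 -0.2  0.5] w 0.0855 gf 0.0
above t 3.67 tcp [0.5819 0.0451 0.2603] rack [-0.0599  0.0409] F [-0.2 -0.4  0.4] w 0.0851 gf 0.0
down t 4.65 tcp [0.5826 0.0431 0.1618] rack [-0.0595  0.0388] F [ 0.3  0.4 -0.5] w 0.0854 gf 0.0
grip t 5.32 tcp [0.5822 0.0429 0.1611] rack [-0.0599  0.0387] F [-0.1  0.3  1.2] w 0.0109 gf 39.5
slid t 6.73 tcp [0.5621 0.168  0.161 ] rack [-0.06    0.1654] F [-0.4  0.8  2.6] w 0.0103 gf 39.7
0.1665 -2.2
0.168 -3.6
0.1695 -3.5
0.171 -2.6
0.1725 -1.5
0.174 -3.1
0.1755 -6.5
0.177 -9.8
end t 8.73 tcp [0.5606 0.1769 0.161 ] rack [-0.0601  0.1744] F [ 1.9 -9.3  4.2] w 0.0106 gf 40.2
```

```bash
python3 - <<'E'
from h import *
s=get_state()
ctrl.movel(P(rk(-.060,.1735),.161),max_speed=.05)
ctrl.ungrasp(); st("open")
ctrl.movel(P(rk(-.060,.1735),.25),max_speed=.15)
pc=np.radians(-9.8); o=np.array([.4994,.1519]); g=o-.063*np.array([np.cos(pc),np.sin(pc)]); print(g)
ctrl.movep(P(g,.19),q(pc)); st("precarrier")
X=0
for c in("top","scene"):
    p,d=vision.grab_frame(c); cv2.imwrite(f"pics/{c}1.png",p); np.save(f"pics/{c}1.npy",d)
    for m in models.masks_of(c,"saucer")[:1]:
        np.save(f"pics/m_{c}.npy",m["mask"]); W=cloud(c,d)[m["mask"]]; W=W[(W[:,2]>.002)&(W[:,2]<.02)]
        print(c,m["p"],m["point"],cv2.minEnclosingCircle((W[:,:2]*1000).astype(np.float32)),rect(W[:,:2]),"rack",inv(W).min(0),inv(W).max(0))
E
python3 -c "
import cv2
a=cv2.imread('pics/top1.png')[150:400,150:400];b=cv2.imread('pics/scene1.png')[150:400,180:430]
cv2.imwrite('pics/v1.png',cv2.resize(cv2.hconcat([a,b]),(800,400)))"
```

```text
open t 9.69 tcp [0.5608 0.1761 0.161 ] rack [-0.06    0.1735] F [0.2 0.1 0.4] w 0.0852 gf 0.0
[0.4373193 0.1626232]
precarrier t 11.04 tcp [0.4369 0.1625 0.1895] rack [-0.1845  0.1798] F [-0.4  0.1  0.9] w 0.0854 gf 0.0
top 0.85 [310.9, 257.4] ((638.7403564453125, 60.30877685546875), 53.947574615478516) (array([615.7,  56.7]), array([ 56.8, 107.8]), 8.84) rack [-0.05315785 -0.00696438] [0.0038871  0.10081863]
scene 0.96 [307.3, 281.5] ((641.0255126953125, 63.034454345703125), 54.962013244628906) (array([647.5,  63.7]), array([ 93. , 107.6]), 10.66) rack [-0.03931534 -0.00498315] [0.0541086  0.10251641]
```

View pics/v1.png

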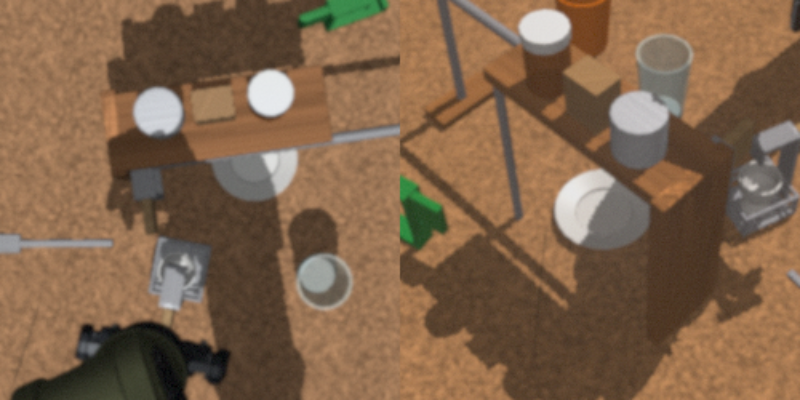

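The hanger is against the panel (left crop ~145,185) and the saucer shows clearly, centred at rack y≈0.048. Next I'll grasp the carrier, back it away from the hanger's grip and lift.

```bash
python3 - <<'E'
from h import *
pc=np.radians(-9.8); g=np.array([.4373,.1626])
ctrl.movel(P(g,.0743),max_speed=.1); st("down")
ctrl.close_gripper(90); st("grip")
ctrl.movel(P(g,.095),max_speed=.05); st("lift")
ctrl.movel(P([.415,.12],.11),max_speed=.1)
ctrl.movel(P([.415,.10],.25),max_speed=.12); st("high")
ctrl.movel(P(rk(-.144,-.11),.25),q(PSI),max_speed=.12); st("staging")
ctrl.movel(P(rk(-.144,-.11),.1888),max_speed=.1); st("staging low")
for c in("top","scene"):
    p,d=vision.grab_frame(c); cv2.imwrite(f"pics/{c}2.png",p); np.save(f"pics/{c}2.npy",d)
X=cloud("top",np.load("pics/top2.npy")); R=inv(X)
m=(R[...,0]>-.2)&(R[...,0]<-.03)&(abs(R[...,1]+.11)<.05)
for lo,hi in((.05,.158),(.158,.175),(.205,.235)):
    k=m&(X[...,2]>lo)&(X[...,2]<hi)
    print(lo,k.sum(), R[k].min(0) if k.any() else 0, R[k].max(0) if k.any() else 0, np.percentile(X[k][:,2],[5,50,95]) if k.any() else 0)
a=cv2.imread('pics/top2.png')[180:380,280:480];b=cv2.imread('pics/scene2.png')[80:280,200:400]
cv2.imwrite('pics/v2.png',cv2.resize(cv2.hconcat([a,b]),(800,400)))
E
```

```text
down t 12.55 tcp [0.4376 0.1627 0.0747] rack [-0.1838  0.1799] F [-0.3  0.4  1.6] w 0.0853 gf 0.0
grip t 13.22 tcp [0.4375 0.1627 0.0745] rack [-0.1838  0.1799] F [-0.3  0.3  2.7] w 0.0102 gf 87.8
lift t 13.79 tcp [0.4373 0.1626 0.0952] rack [-0.1841  0.1798] F [ 0.5  0.1 -3.3] w 0.01 gf 87.4
high t 15.77 tcp [0.4146 0.1    0.2494] rack [-0.2164  0.1216] F [ 1.   0.4 -3.7] w 0.0101 gf 87.4
staging t 17.93 tcp [ 0.5226 -0.1167  0.2501] rack [-0.144  -0.1094] F [-0.7 -0.7 -2.9] w 0.0099 gf 87.4
staging low t 18.69 tcp [ 0.5231 -0.1172  0.1893] rack [-0.1436 -0.1101] F [-0.2  0.7 -3.4] w 0.0098 gf 87.4
0.05 1008 [-0.12003767 -0.14445525] [-0.04523589 -0.07695224] [0.11763921 0.14323733 0.15289317]
0.158 116 [-0.11940745 -0.12865167] [-0.05822524 -0.08460586] [0.16037107 0.16739294 0.17070124]
0.205 456 [-0.13662826 -0.12352391] [-0.07077267 -0.0922694 ] [0.22069387 0.22594381 0.22863509]
```

View pics/v2.png

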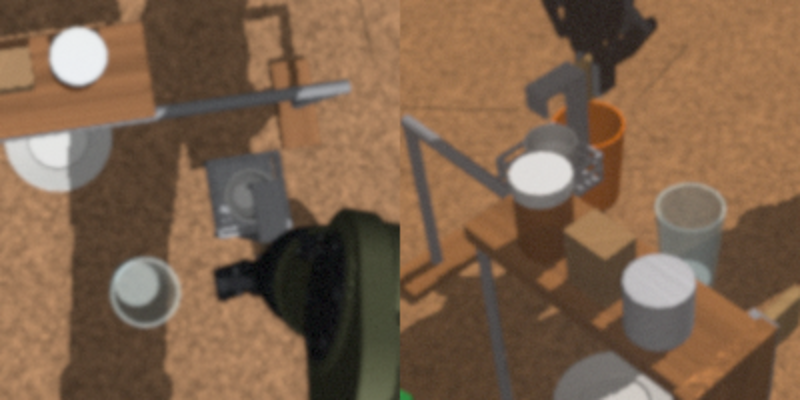

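The carrier is level, with the egg cup upright in it, and the hook tip is within 1 mm of where it should be. I'll hook it on and slide it.

```bash
python3 - <<'E'
from h import *
ctrl.movel(P(rk(-.100,-.11),.1893),max_speed=.1); st("a")
ctrl.movel(P(rk(-.059,-.11),.1893),max_speed=.06); s=st("in")
ctrl.movel(P(rk(-.059,-.11),.163),max_speed=.06); s=st("lower"); z=.163
while z>.1565:
    z-=.001; ctrl.movel(P(rk(-.059,-.11),z),max_speed=.03); f=get_state()["contact_force"][2]; print(round(z,4),round(f,1))
    if f>-.5: break
y0=st("hung"); z=z+.0005
for y in(-.06,-.01,.03,.048):
    ctrl.movel(P(rk(-.059,y),z),max_speed=.07); st(y)
p,d=vision.grab_frame("scene"); cv2.imwrite("pics/s3.png",p); p2,d2=vision.grab_frame("top"); np.save("pics/top3.npy",d2);cv2.imwrite("pics/t3.png",p2)
cv2.imwrite('pics/v3.png',cv2.resize(cv2.hconcat([p2[150:350,200:400],p[150:350,220:420]]),(800,400)))
E
```

```text
a t 19.38 tcp [ 0.5656 -0.1103  0.1891] rack [-0.1006 -0.11  ] F [-0.8  0.5 -1.9] w 0.0101 gf 87.4
in t 20.22 tcp [ 0.6063 -0.1038  0.1891] rack [-0.0593 -0.11  ] F [ 0.2  1.3 -2.7] w 0.0102 gf 87.4
lower t 20.81 tcp [ 0.6066 -0.1037  0.1628] rack [-0.059 -0.11 ] F [ 0.7 -0.5 -2.9] w 0.0104 gf 87.4
0.162 -3.0
0.161 -2.7
0.16 -3.3
0.159 0.8
hung t 21.81 tcp [ 0.6068 -0.1038  0.1594] rack [-0.0589 -0.11  ] F [-2.3  0.1  0.8] w 0.0099 gf 88.3
-0.06 t 22.68 tcp [ 0.5987 -0.0532  0.1594] rack [-0.0589 -0.0589] F [0.2 2.1 1.7] w 0.0099 gf 88.1
-0.01 t 23.54 tcp [ 0.5907 -0.004   0.1595] rack [-0.059 -0.009] F [-0.5  2.1  0.6] w 0.0096 gf 88.1
0.03 t 24.27 tcp [0.5843 0.0357 0.1595] rack [-0.059   0.0312] F [0.  2.1 0.5] w 0.0101 gf 88.1
0.048 t 24.68 tcp [0.5814 0.0537 0.1595] rack [-0.059   0.0494] F [-1.   1.7  1.6] w 0.01 gf 88.1
```

View pics/v3.png

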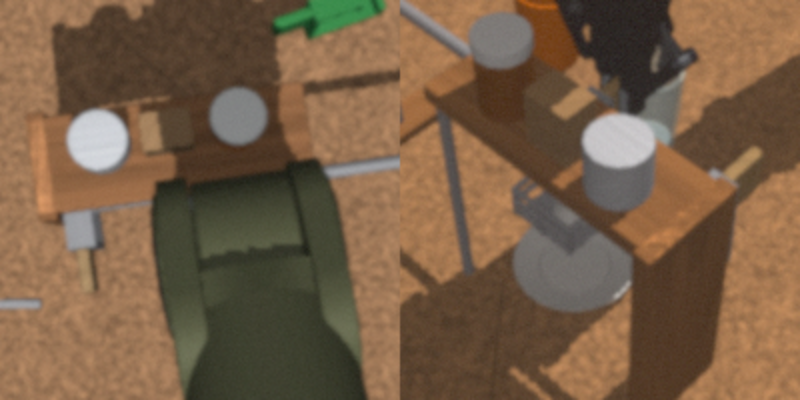

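```bash
python3 - <<'E'
from h import *
ctrl.pause(.4); st("settle")
ctrl.ungrasp(); ctrl.pause(.3); st("open")
ctrl.movel(P(inv.__call__ and rk(-.060,.048),.26),max_speed=.08)
ctrl.movep([.40,.32,.33],q(PSI)); ctrl.pause(1.0); st("clear")
for c in("top","scene"):
    p,d=vision.grab_frame(c); np.save(f"pics/{c}4.npy",d); cv2.imwrite(f"pics/{c}4.png",p)
    m=models.masks_of(c,"saucer")
    X=cloud(c,d); R=inv(X)
    if m:
        k=m[0]["mask"]&(X[...,2]>.002)&(X[...,2]<.02); print(c,"saucer",m[0]["p"],R[k].min(0),R[k].max(0),cv2.minEnclosingCircle((X[k][:,:2]*1000).astype(np.float32)))
    for n,lo,hi,x0,x1 in(("basket",.088,.128,-.05,.06),("egg",.128,.145,-.05,.06),("strap/fin",.18,.205,-.09,-.012)):
        k=(X[...,2]>lo)&(X[...,2]<hi)&(R[...,0]>x0)&(R[...,0]<x1)&(R[...,1]>-.02)&(R[...,1]<.12)
        if k.sum()>5: print(c,n,k.sum(),R[k].min(0).round(4),R[k].max(0).round(4),np.percentile(X[k][:,2],[5,50,95]).round(4))
    k=(X[...,2]>.18)&(X[...,2]<.205)&(R[...,0]>-.09)&(R[...,0]<-.015)&(R[...,1]>.13)&(R[...,1]<.2)
    print("hanger",k.sum(),R[k].min(0),R[k].max(0))
a=cv2.imread('pics/top4.png')[180:380,200:400];b=cv2.imread('pics/scene4.png')[150:350,220:420]
cv2.imwrite('pics/v4.png',cv2.resize(cv2.hconcat([a,b]),(800,400)))
E
```

```text
settle t 25.18 tcp [0.5817 0.0522 0.1595] rack [-0.059  0.048] F [-0.5  2.1 -0.2] w 0.0102 gf 88.1
open t 26.19 tcp [0.5817 0.0523 0.1595] rack [-0.059  0.048] F [ 0.2 -0.4 -0.6] w 0.0853 gf 0.0
clear t 29.85 tcp [0.4  0.32 0.33] rack [-0.196   0.3411] F [0.8 0.6 0. ] w 0.0853 gf 0.0
top saucer 0.75 [-0.05198232 -0.0045416 ] [0.00375032 0.10069145] ((635.8804321289062, 60.96270751953125), 52.68067169189453)
top basket 234 [-0.0283  0.0124] [-0.0008  0.0793] [0.0884 0.1171 0.1222]
top egg 27 [-0.0149  0.0274] [-0.0029  0.0698] [0.1315 0.138  0.1402]
top strap/fin 345 [-0.0731  0.034 ] [-0.0122  0.058 ] [0.1909 0.1944 0.1975]
hanger 335 [-0.07259233  0.15957359] [-0.01517709  0.18353592]
scene saucer 0.29 [-0.26100881 -0.11052529] [-0.15475596  0.02006139] ((448.790283203125, -59.86111831665039), 79.67361450195312)
scene basket 781 [0.0051 0.0137] [0.0443 0.0826] [0.0889 0.1049 0.1227]
scene strap/fin 228 [-0.0727  0.0344] [-0.0301  0.0603] [0.1815 0.1925 0.1949]
hanger 257 [-0.07286707  0.16149761] [-0.02861346  0.1858467 ]
```

View pics/v4.png

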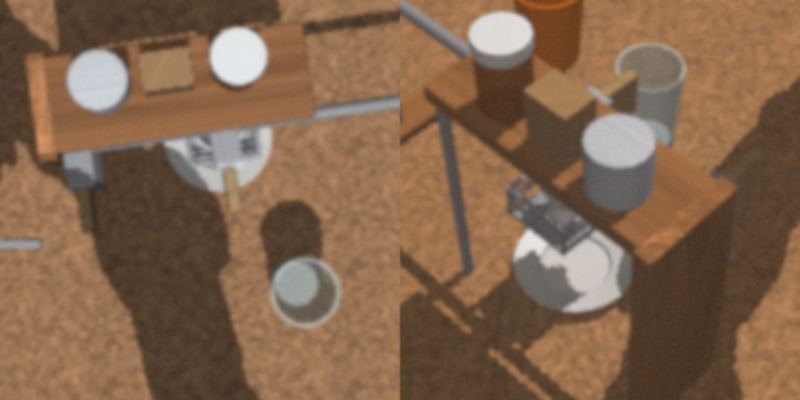

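The released carrier hangs straight, its strap centred at rack y≈0.046 against the saucer's ≈0.048. The egg-cup rim is at 0.138 m, as expected, and the hanger is at 0.172 against the panel. The gripper is clear, so I'll hand in.

```bash
python3 -c "
from station import ticket; print(ticket.close_job())"
```

```text
the job is handed in; nothing more can be done
None
```

The job is handed in at about 30 s of robot time. The hanger is against the end panel, and the carrier, with the egg cup upright in it, hangs still, within about 2 mm of centred over the saucer along the rail. The arm stayed clear of the cup, tumbler and fork, and the saucer is where it was.

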